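# Fold up the watercolour tin

### The job

Pack up the open watercolour tin by pushing only, with the fingertips or the outside of the fingers: first push the white fold-out leaf over so that it lies flat over the paint pans, then push the lid over on top of it and press it fully shut. Swing both over smoothly, without slamming them, do not pick the tin up or shove it out of its place, and leave everything else on the desk alone.

Things in the scene. Friction and masses are not known exactly. Their poses are not given: they have to be found in the camera images.
- tin: The watercolour tin's base: a loose black metal tray, white inside, 220 mm (its x) by 100 mm (its y), 20 mm high, 24 coloured paint pans in it. About 0.3 to 0.55 kg, standing freely on the desk; hard shoves slide it. Origin: centre of its underside, on the desk (z = 0). The leaf is hinged along its -y long side, the lid along its +y long side; both hinges run along its x axis, 21 to 22 mm above the desk. Shut, the tin is 32 mm high.
- leaf (a joint): Angle of the leaf, rad: 0 = folded in, lying flat over the pans; pi/2 = standing upright; more = leaning outwards, to the tin's -y. It starts leaning outwards. The hinge is stiff: the leaf stays at whatever angle it is left and about 0.04 N m turns it, up to 0.06 N m with its own weight.
- leaf_hinge (a point): Middle of the leaf's hinge, 22 mm above the desk, 46 mm from the tin's centre towards its -y.
- leaf_edge (a point): Middle of the leaf's free long edge, 86 mm from its hinge. The leaf is a white flat plate, 208 mm long, about 4 mm thick, centred on the line from hinge to edge; folded in, its top is 24 mm above the desk.
- lid (a joint): Angle of the lid, rad: 0 = shut over the tin; pi/2 = standing upright; more = leaning back outwards, to the tin's +y. It starts leaning back. The hinge is stiff: the lid stays at whatever angle it is left and about 0.06 N m turns it on the level, up to 0.1 N m with its own weight.
- lid_hinge (a point): Middle of the lid's hinge, 21 mm above the desk, 50 mm from the tin's centre towards its +y.
- lid_edge (a point): Middle of the lid's free long edge, on its outer face. The lid is a shallow black pan, white inside with mixing wells, 220 mm long, 100 mm from hinge to free edge, 12 mm deep; its flat outer face (on top when shut, 32 mm above the desk) lies 11 mm off the hinge, so this point is 100 mm along the lid and 11 mm off it on the outside.
- jar_a: Clear glass jar, 72 mm across, 115 mm tall, brass lid, stands in the wooden tray. Not part of the job. Origin at the centre of its underside.
- jar_b: Amber glass jar, 72 mm across, 115 mm tall, brass lid, stands in the wooden tray. Not part of the job. Origin at the centre of its underside.
- brush_pot: Dark blue stoneware pot full of brushes, 68 mm across, pot 95 mm and brushes about 200 mm tall. Not part of the job. Origin at the centre of its underside.
- pumpkin: Copper pumpkin ornament, 85 mm across, 70 mm tall. Not part of the job. Origin at the centre of its underside.
- palette: Round white ceramic palette lying flat, 200 mm across, 10 mm thick, dabs of paint. Not part of the job. Origin at the centre of its underside.
- ink_bottle: Small amber bottle, white cap, 44 mm across, 85 mm tall. Not part of the job. Origin at the centre of its underside.
- pencil: Green pencil lying on the desk along its x axis, 170 mm long, 7 mm thick. Not part of the job. Origin at the centre of its underside.
- eraser: White eraser in a blue sleeve, 50 x 22 x 12 mm, lying on the desk. Not part of the job. Origin at the centre of its underside.
Mind the look-alikes: they are no part of the job. There is more than one size of the tin; the one meant has the size given above.

How it is judged:
On the way, in this order (a step that is already met when the one before it is completed fails the run):
1. the leaf lies folded in over the pans (within 0.04 rad) while the lid is still open (more than 1.2 rad) (value of joint leaf below 0.04 rad and value of joint lid above 1.2 rad), for 0.2 s.
2. the lid is shut (within 0.04 rad) over the folded leaf (value of joint each of leaf, lid below 0.04 rad), for 0.2 s.
At the end, for the whole second after the job is handed in: The leaf and the lid are both shut to within 0.04 rad, and the tin stands flat and still on the desk within 30 mm of where it began (all of step 2 and distance of tin from where it was at the start of the episode below 0.03 m and height (world z) of tin below 0.006 m and angle between tin's own z axis and vertical below 0.05 rad and linear speed of tin below 0.02 m/s); the robot touches nothing.
It fails at once if the tin is lifted (its base 15 mm up) or tipped (more than 0.2 rad) (height (world z) of tin above 0.015 m or angle between tin's own z axis and vertical above 0.2 rad).
It fails at once if the tin is shoved more than 30 mm from its place (distance of tin from where it was at the start of the episode above 0.03 m).
It fails at once if the leaf or the lid is slammed (swung shut faster than 7 rad/s) (velocity of joint any of leaf, lid below -7 rad/s).
It fails at once if something else on the desk is moved more than 20 mm (distance of any of jar_a, jar_b, brush_pot, pumpkin, palette, ink_bottle, pencil, eraser from where it was at the start of the episode above 0.02 m).
It also fails if it takes over 58 s, if anything falls off the work surface, if the arm or the gripper's body presses on something with over 40 N, if the wrist force passes 120 N, or if a joint passes its speed limit or range.

### The arm

A 6-joint arm with a two-finger parallel gripper is mounted at the origin on the work surface. World frame = base frame: x ahead of the robot, y to its left, z up, the work surface at z = 0. Lengths are in m, angles in rad, forces in N, time in s.
With the tool pointing down it reaches from about 0.35 to 0.975 m from the base axis. Payload 7.1 kg.
Tool frame: the origin (TCP) lies midway between the tips of the shut fingers; the grasp point (between the pads) lies 19 mm behind it; z points along the fingers, y is the line along which they close (so a half turn about z gives the same grasp; the last joint's range is limited). The gripper opens to 88 mm and grips with 3 to 60 N. Pads are 20 mm wide; open, the fingers measure 115 mm over their backs; the gripper's body (75 mm by 178 mm) begins 61 mm behind the grasp point.
Start: joints at [-1.265, 0.423, 1.63, -0, 1.089, -0.019], TCP at [0.199, -0.592, 0.198] pointing down, gripper open.
Joint ranges: [-3, 3], [-0.9, 2.11], [0.09, 2.58], [-1.31, 4.45], [0.11, 2.69], [-2.54, 2.54]. Speed limits (rad/s): [2.39, 2.39, 3.01, 3.14, 3.14, 3.14].

### API

Orientations are given as a unit quaternion [w, x, y, z].
In Python, from station import move_pose, movel, movej, command_gripper, wait, inverse_kinematics, read_camera, camera_info, MotionError, job_done, get_time, get_joint_pos, get_qvel, get_effort, get_tcp_pos, get_ee_rot, get_ft_force, get_ft_torque, get_grip_width, get_finger_force gives the robot as it stands. Calls block until the motion is done:
- move_pose(position, orientation): joint-space move of the TCP to a pose.
- movel(position, frame=None, v=0.15, until_force=None): straight line of the TCP; frame=None keeps the orientation; v is the mean speed in m/s. With until_force (N) it stops when the force on the tool has changed by that much, and returns True; else False.
- movej(angles): joint-space move.
- command_gripper(opening): opening from 0.0 (shut) to 1.0 (fully open); the grip force is fixed at half the most; returns when the fingers have stopped.
- wait(seconds).
- inverse_kinematics(position, orientation): joint angles nearest the present ones, or None.
- read_camera(name): name is "scene" or "top"; returns the picture (480x640x3 uint8, red, green, blue); there is no depth.
- camera_info(name): a dict with "intrinsics" (3x3 intrinsics, pixels), "T" (4x4, takes a point from camera to world coordinates). Camera axes: x right, y up, looking along -z (the intrinsics and any distortion apply to the point x, -y, -z); pixel columns grow to the right and rows downward; lengths in m; the calibration is good to about 2 mm. A picture is of the moment at which its call begins. camera_info takes no time and is no camera call.
A pose or a line that the arm cannot do raises MotionError and nothing moves.
- job_done(): hands the job in; it is judged then, once.
Readings, each from a call of its own:
- get_time(): time.
- get_joint_pos(): joint angles.
- get_qvel(): joint speeds.
- get_effort(): joint torques, N m.
- get_tcp_pos(): TCP position.
- get_ee_rot(): TCP orientation.
- get_ft_force(): force on the tool from outside, world axes, zero at the start.
- get_ft_torque(): the same for the moment, N m.
- get_grip_width(): opening from 0.0 (shut) to 1.0 (fully open).
- get_finger_force(): force on a finger pad.
Only numpy, scipy, OpenCV 4.12 (cv2) and the standard library are available. Lean on these libraries where they do the work, as an engineer would, in place of code of your own. Each camera call takes 0.05 s, during which the arm holds its last target. There are 200 camera calls.

## Working session

There is one attempt and no reset: what is moved stays moved. The work goes in short steps, each a Python script; the robot and the scene stay as the last script left them, time stands still between calls to the robot, and variables do not carry over. Pictures are saved under pics/ and viewed, at most 10 in all, crops included, and the job is handed in when it is done.

```bash
ls; mkdir -p pics; python3 - <<'E'
from station import *
import cv2,numpy as np
for n in("scene","top"):
    cv2.imwrite(f"pics/{n}0.png",read_camera(n)[:,:,::-1]); c=camera_info(n); print(n,np.round(c["intrinsics"],1).tolist(),np.round(c["T"],3).tolist(),[k for k in c])
print(get_time(),get_ee_rot(),get_grip_width())
E
```

```text
pics
scene [[530.9, 0.0, 318.3], [0.0, 530.9, 228.1], [0.0, 0.0, 1.0]] [[0.408, -0.493, 0.769, 1.749], [0.913, 0.203, -0.355, -0.565], [0.019, 0.846, 0.532, 0.892], [0.0, 0.0, 0.0, 1.0]] ['intrinsics', 'T']
top [[463.2, 0.0, 324.7], [0.0, 463.2, 243.9], [0.0, 0.0, 1.0]] [[0.019, 0.994, -0.111, 0.407], [-1.0, 0.019, 0.003, -0.021], [0.006, 0.111, 0.994, 1.219], [0.0, 0.0, 0.0, 1.0]] ['intrinsics', 'T']
0.1 [-6.72679017e-04  9.86842517e-01  1.61682978e-01 -8.95610085e-05] 0.9972145341912868
```

View pics/scene0.png

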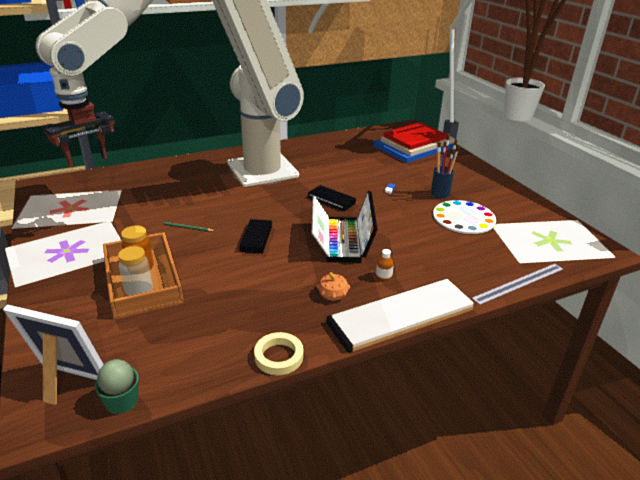

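View pics/top0.png

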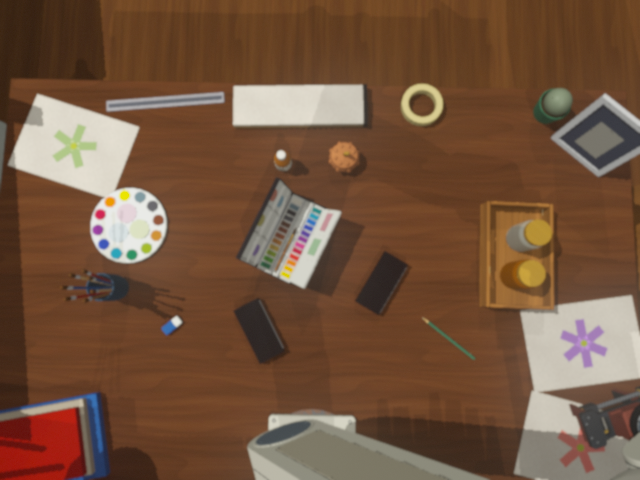

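The open tin is at about (292,237) in top and (342,235) in scene. The leaf is on the right in the top view (-y) and the lid is on the left. The small closed black tins are look-alikes. I'll zoom in next.

```bash
python3 - <<'E'
import cv2
a=cv2.imread("pics/top0.png")[165:305,220:360]; b=cv2.imread("pics/scene0.png")[185:275,290:390]
cv2.imwrite("pics/c1.png",cv2.resize(a,None,fx=4,fy=4,interpolation=cv2.INTER_CUBIC)); cv2.imwrite("pics/c2.png",cv2.resize(b,None,fx=6,fy=6,interpolation=cv2.INTER_CUBIC))
E
```

```text
(no output)
```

View pics/c1.png

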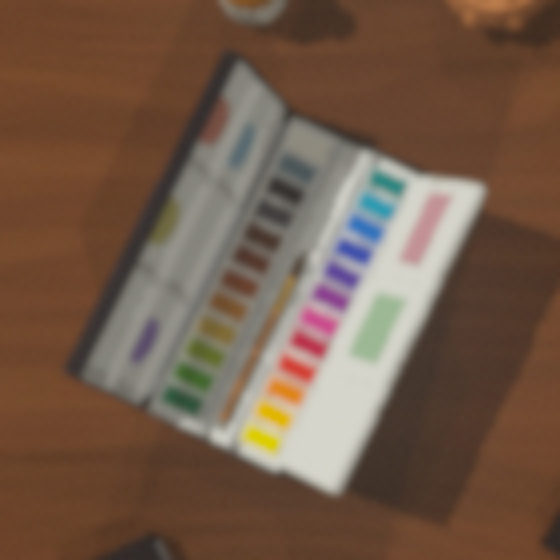

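View pics/c2.png

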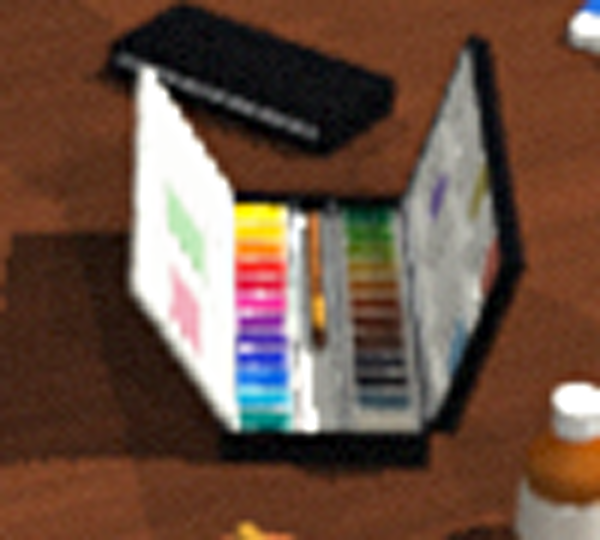

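The crops show these corners. Leaf edge: top (341.7,211.2) and (305,288), scene (312.2,233.8) and (314.2,196.3). Lid outer edge: top (278,178.2) and (237.5,258), scene (377,229.2) and (371.2,192). Tin front end: bottom corners in scene about (327,262) and (361,262.5). I'll triangulate these.

```bash
cat > h.py <<'E'
from station import *
import numpy as np
def ray(n,p):
    c=camera_info(n);K=np.array(c["intrinsics"]);T=np.array(c["T"])
    d=np.linalg.inv(K)@[p[0],p[1],1]; d=T[:3,:3]@[d[0],-d[1],-d[2]]
    return T[:3,3],d/np.linalg.norm(d)
def plane(n,p,z):
    o,d=ray(n,p); return o+d*(z-o[2])/d[2]
def tri(a,b):
    A=0;B=0;R=[ray("top",a),ray("scene",b)]
    for o,d in R:
        P=np.eye(3)-np.outer(d,d);A=A+P;B=B+P@o
    x=np.linalg.solve(A,B); return x,[np.linalg.norm((np.eye(3)-np.outer(d,d))@(x-o)) for o,d in R]
E
python3 - <<'E'
from h import *
np.set_printoptions(precision=4,suppress=True)
L1,e=tri((341.7,211.2),(312.2,233.8));print("leaf far",L1,e)
L2,e=tri((305,288),(314.2,196.3));print("leaf near",L2,e)
M1,e=tri((278,178.2),(377,229.2));print("lid far",M1,e)
M2,e=tri((237.5,258),(371.2,192));print("lid near",M2,e)
for a,b in((L1,L2),(M1,M2)):
    d=a-b;print(np.linalg.norm(d),np.degrees(np.arctan2(d[1],d[0])),(a+b)/2)
C=lambda x,y:(220+x/4,165+y/4)
S=lambda x,y:(290+x/6,185+y/6)
for n,p,z in(("scene",S(222,432),.02),("scene",S(425,432),.02),("scene",S(222,462),0),("scene",S(425,466),0),
  ("scene",S(235,195),.02),("scene",S(405,200),.02),("top",C(380,155),.02),("top",C(285,115),.02),("top",C(280,470),.02),("top",C(155,410),.02)): print(n,p,plane(n,p,z))
E
```

```text
leaf far [ 0.6163 -0.0631  0.0933] [np.float64(0.0022444675328628194), np.float64(0.0022444675328629365)]
leaf near [0.4268 0.0243 0.0973] [np.float64(0.003990066224078033), np.float64(0.003990066224077951)]
lid far [0.6921 0.096  0.1138] [np.float64(0.004220716097639809), np.float64(0.004220716097639986)]
lid near [0.4951 0.1869 0.113 ] [np.float64(0.004097319618147464), np.float64(0.004097319618147615)]
0.20877941388518462 -24.7621441072534 [ 0.5216 -0.0194  0.0953]
0.2170169458629909 -24.774394897556462 [0.5936 0.1414 0.1134]
scene (327.0, 257.0) [ 0.6407 -0.0244  0.02  ]
scene (360.8333333333333, 257.0) [0.6777 0.0646 0.02  ]
scene (327.0, 262.0) [ 0.6377 -0.0224  0.    ]
scene (360.8333333333333, 262.6666666666667) [0.678  0.0658 0.    ]
scene (329.1666666666667, 217.5) [0.4459 0.0736 0.02  ]
scene (357.5, 218.33333333333334) [0.4849 0.1551 0.02  ]
top (315.0, 203.75) [0.6475 0.0024 0.02  ]
top (291.25, 193.75) [0.673  0.0656 0.02  ]
top (290.0, 282.5) [0.4398 0.0625 0.02  ]
top (258.75, 267.5) [0.477  0.1444 0.02  ]
```

```bash
cat >> h.py <<'E'
C0=np.array([.5585,.064]); yaw=np.radians(-24.77)
ex=np.array([np.cos(yaw),np.sin(yaw)]); ey=np.array([-ex[1],ex[0]])
hh=(yaw+np.pi/2)/2; Q=[0,np.cos(hh),np.sin(hh),0]
def W(y,z,x=0): return [*(C0+x*ex+y*ey),z]
def leafp(t,r): # TCP touching the leaf's outer face, finger half width 10 mm
    return W(-.046+r*np.cos(t)-(.002+.010)*np.sin(t), .022+r*np.sin(t)+.002*np.cos(t))
def lidp(t,r):
    return W(.050-r*np.cos(t)+(.011+.010)*np.sin(t), .021+r*np.sin(t)+.011*np.cos(t))
def snap(tag):
    import cv2
    for n in("scene","top"): cv2.imwrite(f"pics/{n}{tag}.png",read_camera(n)[:,:,::-1])
E
python3 - <<'E'
from h import *
np.set_printoptions(precision=3,suppress=True)
command_gripper(0.0)
p=get_tcp_pos(); movel([p[0],p[1],.3],v=.2)
s=leafp(2.6,.08); print(s)
move_pose([s[0],s[1],.28],Q); print(get_joint_pos(),get_time())
print(movel(s,v=.12,until_force=4))
f0=np.array(get_ft_force())
for t,r in zip(np.linspace(2.45,.12,17),np.linspace(.08,.06,17)):
    h=movel(leafp(t,r),v=.06,until_force=5)
    print(round(t,2),h,np.array(get_ft_force())-f0)
    if h: break
print(get_time()); snap(1)
E
```

```text
[np.float64(0.5079139595989223), np.float64(-0.04562893720704313), np.float64(0.061526332238979235)]
[-0.114  0.16   1.796 -0.     1.185  0.319] 4.3417
False
2.45 False [-0.239  0.658 -0.154]
2.3 False [ 0.677 -0.089  0.19 ]
2.16 False [ 0.302 -0.046 -0.333]
2.01 False [0.419 0.256 0.228]
1.87 False [-0.631 -0.029  1.069]
1.72 False [-0.236  0.791 -0.107]
1.58 False [-0.401  0.37   0.616]
1.43 False [ 0.199 -0.59   0.063]
1.28 False [ 0.687  0.465 -0.283]
1.14 False [-1.121  0.68   0.276]
0.99 False [ 0.055 -0.418 -0.512]
0.85 False [ 0.483  0.81  -0.063]
0.7 False [-0.139  0.762  0.835]
0.56 False [ 0.184 -0.087  1.15 ]
0.41 False [ 0.493 -0.01   0.139]
0.27 False [0.306 0.267 0.075]
0.12 False [ 0.421 -1.527  0.039]
11.8
```

```bash
python3 - <<'E'
import cv2,numpy as np
b=cv2.imread("pics/scene1.png")[165:275,270:410];a=cv2.imread("pics/top1.png")[165:305,220:360]
cv2.imwrite("pics/c3.png",np.hstack([cv2.resize(b,(440,346)),cv2.resize(a,(346,346))]))
E
```

```text
(no output)
```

View pics/c3.png

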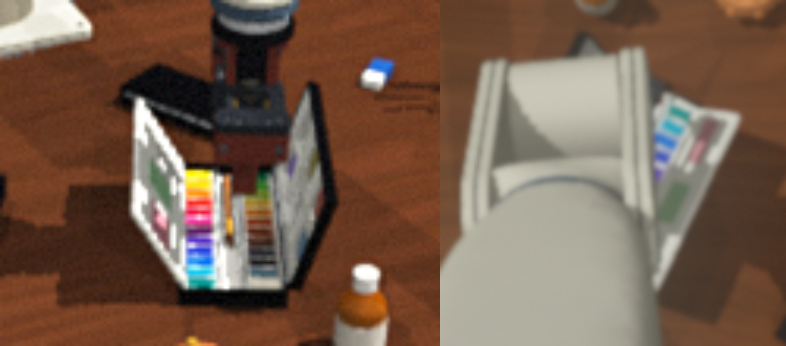

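The leaf hasn't moved and the gripper appears to be beyond the near (-x) end of the tin. I'll check the real TCP and where it projects in the image.

```bash
python3 - <<'E'
from h import *
np.set_printoptions(precision=3,suppress=True)
p=np.array(get_tcp_pos());print(p,get_ee_rot(),Q,leafp(.12,.06),get_grip_width(),get_joint_pos())
def proj(n,P):
    c=camera_info(n);K=np.array(c["intrinsics"]);T=np.array(c["T"]);q=T[:3,:3].T@(np.array(P)-T[:3,3]);q=K@[q[0],-q[1],-q[2]];return q[:2]/q[2]
for P in(p,p+[0,0,.08],W(0,0)):print(proj("scene",P),proj("top",P))
E
```

```text
[0.564 0.075 0.031] [-0.     0.842  0.539 -0.   ] [0, np.float64(0.8423113182766916), np.float64(0.5389913200627464), 0] [np.float64(0.5635830136195266), np.float64(0.0750157936161723), np.float64(0.031168349709042892)] 0.005559724132895314 [ 0.111  0.582  1.846 -0.     0.714  0.544]
[346.285 232.925] [286.176 234.292]
[347.565 209.929] [283.62  229.921]
[341.82 241.45] [291.182 237.806]
```

```bash
python3 - <<'E'
from h import *
import cv2
a=read_camera("scene")[:,:,::-1]
cv2.imwrite("pics/c4.png",cv2.resize(a[120:280,250:440],None,fx=3.7,fy=3.7,interpolation=cv2.INTER_CUBIC))
E
```

```text
(no output)
```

View pics/c4.png

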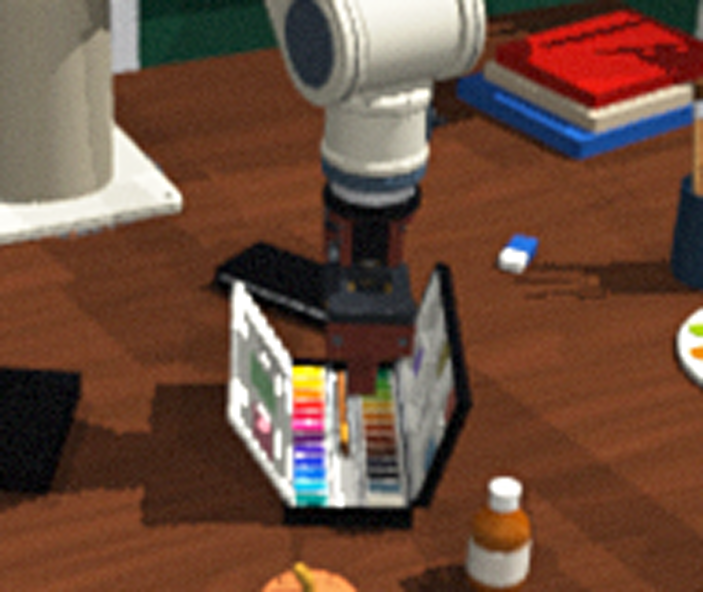

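The finger is at about (348,226), inside the tin, and the leaf hasn't moved. The tip slipped over the leaf's free edge, only about 4 mm below it. I'll go back over the top and push lower on the leaf.

```bash
python3 - <<'E'
from h import *
np.set_printoptions(precision=2,suppress=True)
p=get_tcp_pos(); movel([p[0],p[1],.2],v=.15)
movel(W(-.135,.2),v=.2); movel(W(-.135,.062),v=.12,until_force=4)
wait(.2); f0=np.array(get_ft_force())
print(movel(leafp(2.1,.052),v=.06,until_force=5))
for t in np.linspace(1.95,.1,14):
    h=movel(leafp(t,.054),v=.06,until_force=5)
    print(round(t,2),h,np.array(get_ft_force())-f0)
    if h: break
print(get_time(),get_tcp_pos())
import cv2
a=read_camera("scene")[:,:,::-1]
cv2.imwrite("pics/c5.png",cv2.resize(a[170:280,270:410],None,fx=3.7,fy=3.7,interpolation=cv2.INTER_CUBIC))
E
```

```text
False
1.95 False [-0.07  0.59  0.26]
1.81 False [-0.21  0.56  0.56]
1.67 False [-0.16  1.89  0.33]
1.52 False [0.75 1.02 0.79]
1.38 False [-0.24  0.14  1.48]
1.24 False [0.04 0.85 1.11]
1.1 False [1.38 0.3  0.07]
0.95 False [1.61 1.27 1.02]
0.81 False [ 0.59  0.2  -0.09]
0.67 False [0.11 0.97 0.8 ]
0.53 False [-0.55  0.01  0.34]
0.38 False [ 0.41 -0.12  0.24]
0.24 False [-0.18  0.51  0.76]
0.1 False [-0.16 -0.17  0.9 ]
20.6167 [0.56 0.07 0.03]
```

View pics/c5.png

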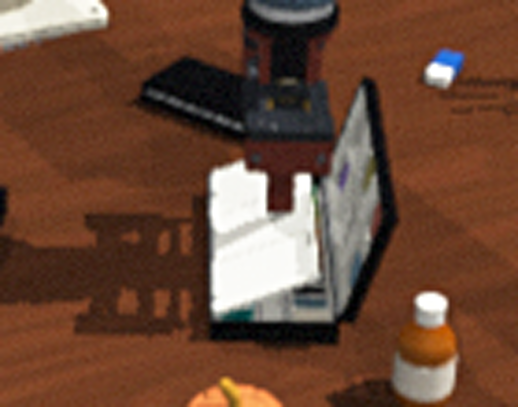

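The leaf is now nearly folded, with the finger on it at crop (280,200). Next I press it down, then go on to the lid with a low contact radius.

```bash
python3 - <<'E'
from h import *
np.set_printoptions(precision=3,suppress=True)
p=get_tcp_pos(); print(p)
print(movel([p[0],p[1],.012],v=.03,until_force=8),get_tcp_pos(),get_ft_force())
wait(.3)
p=get_tcp_pos(); movel([p[0],p[1],.22],v=.15)
import cv2
for n,s in(("scene",np.s_[170:280,270:410]),):
    a=read_camera(n)[:,:,::-1]; cv2.imwrite("pics/c6.png",cv2.resize(a[s],None,fx=3.7,fy=3.7,interpolation=cv2.INTER_CUBIC))
print(get_time())
E
```

```text
[0.561 0.07  0.029]
False [0.561 0.07  0.012] [0.119 0.078 0.473]
23.2833
```

View pics/c6.png

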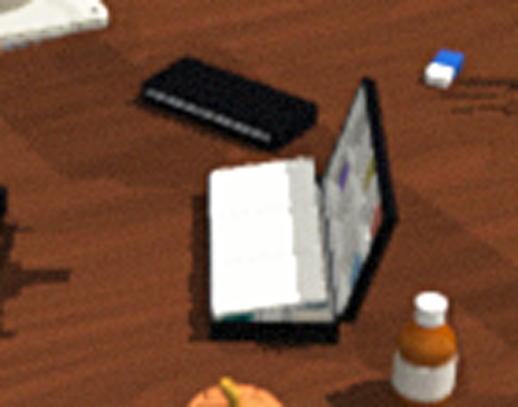

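The leaf still isn't quite flat: pans show at its front edge near crop (315,300). There was no contact at TCP z = 12 mm, so the real tip sits higher than reported. I'll press deeper until I feel force.

```bash
python3 - <<'E'
from h import *
np.set_printoptions(precision=3,suppress=True)
p=get_tcp_pos()
movel([p[0],p[1],.02],v=.2)
print(movel([p[0],p[1],-.008],v=.025,until_force=6),get_tcp_pos(),get_ft_force())
wait(.3);print(get_ft_force(),get_grip_width())
p=get_tcp_pos(); movel([p[0],p[1],.22],v=.2)
import cv2
a=read_camera("scene")[:,:,::-1]; cv2.imwrite("pics/c7.png",cv2.resize(a[170:280,270:410],None,fx=3.7,fy=3.7,interpolation=cv2.INTER_CUBIC))
print(get_time())
E
```

```text
True [ 0.561  0.07  -0.001] [-0.961 -0.526  6.892]
[-2.701 -1.227  7.914] 0.008964177021363257
26.85
```

View pics/c7.png

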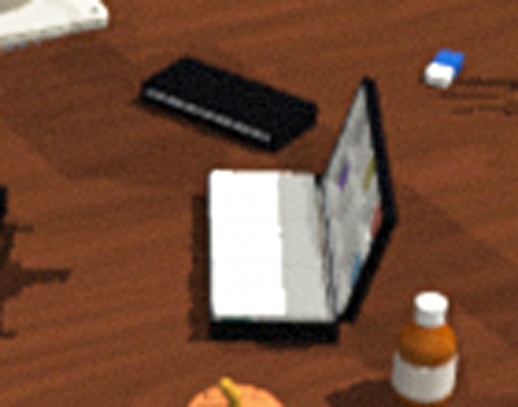

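The leaf is flat now. Contact came at TCP z ≈ -1 mm, so the fingertip is about 25 mm higher than reported. I'll use that offset for the lid.

```bash
python3 - <<'E'
from h import *
import cv2
np.set_printoptions(precision=2,suppress=True)
D=np.array([0,0,.025])
movel(W(.16,.22),v=.2); movel(W(.16,.05),v=.15,until_force=4)
wait(.1); f0=np.array(get_ft_force())
movel(np.array(lidp(1.9,.065))-D,v=.08,until_force=6)
for t in np.linspace(1.75,.12,13):
    h=movel(np.array(lidp(t,.065))-D,v=.07,until_force=6)
    print(round(t,2),h,np.array(get_ft_force())-f0)
    if h: break
p=get_tcp_pos()
if t<.3: print(movel([p[0],p[1],-.012],v=.03,until_force=10),get_tcp_pos()); wait(.3); print(get_ft_force())
p=get_tcp_pos(); 
if t<.3: movel([p[0],p[1],.25],v=.2)
a=read_camera("scene")[:,:,::-1];b=read_camera("top")[:,:,::-1]
cv2.imwrite("pics/top8.png",b)
cv2.imwrite("pics/c8.png",cv2.resize(a[170:280,270:410],None,fx=3.7,fy=3.7,interpolation=cv2.INTER_CUBIC))
print(get_time())
E
```

```text
1.75 False [ 0.   -0.36 -0.36]
1.61 False [ 0.63 -0.98 -1.12]
1.48 False [ 0.05 -0.28  0.25]
1.34 False [-0.13 -0.28  0.12]
1.21 False [-0.37  0.42 -0.64]
1.07 False [-0.09  0.07  0.1 ]
0.94 False [ 0.18  0.06 -1.  ]
0.8 False [-2.05  0.14 -0.73]
0.66 False [ 0.48 -0.47 -0.46]
0.53 False [0.59 0.31 0.22]
0.39 False [-0.32 -0.05 -0.22]
0.26 False [ 0.06 -0.24 -0.63]
0.12 False [-0.01  0.3  -0.44]
True [0.55 0.05 0.01]
[-1.23 -0.12  8.97]
36.075
```

View pics/c8.png

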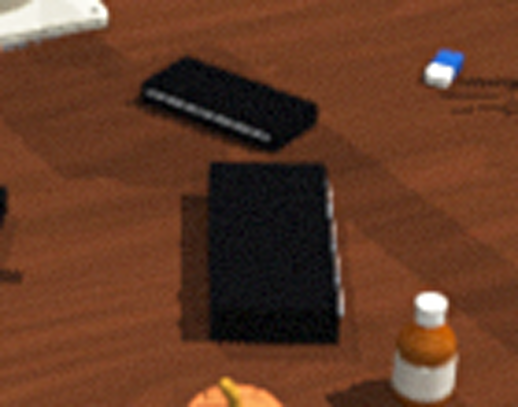

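The lid is over the tin. I'll press at two points across the lid to seat it and check that it's level.

```bash
python3 - <<'E'
from h import *
for y in(.02,-.03):
    movel(W(y,.06),v=.2); print(movel(W(y,.02),v=.1,until_force=5)); 
    print(movel(W(y,-.012),v=.02,until_force=10),np.round(get_tcp_pos(),4)); wait(.3); print(np.round(get_ft_force(),2))
    movel(W(y,.06),v=.1)
movel(W(-.03,.25),v=.2); print(get_time())
E
```

```text
False
True [0.5669 0.0821 0.0077]
[-1.24 -0.47  8.78]
False
True [0.5459 0.0367 0.0076]
[-2.23 -0.22  8.66]
43.3583
```

Contact height is the same at both points (7.7 and 7.6 mm) and 8.7 mm above the folded leaf's contact, so the lid is level and shut. Handing in.

```bash
python3 -c "
from station import *
wait(.3); print(job_done())"
```

```text
the job is handed in; nothing more can be done
None
```

I folded the leaf flat over the pans, then pushed the lid over and pressed it shut and level, and handed the job in at about 44 s; the first leaf push slipped over its edge and had to be repeated, and no verdict was returned.

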